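# Bed an aluminium tube in the V-blocks of a polishing fixture and clamp it

## Robot

A 7-joint arm with a two-finger parallel gripper is mounted at the origin on the work surface. World frame = base frame: x ahead of the robot, y to its left, z up, the work surface at z = 0. Lengths are in m, angles in rad, forces in N, time in s.
With the tool pointing down it reaches from about 0.425 to 0.875 m from the base axis. Payload 4.7 kg.
Tool frame: the origin (TCP) lies at the very end of the fingers, on their centre line; the grasp point (between the pads) lies 19 mm behind it; z points along the fingers, y is the line along which they close (so a half turn about z gives the same grasp; the last joint's range is limited). The gripper opens to 87 mm and grips with 3 to 60 N. Pads are 19 mm wide; open, the fingers measure 117 mm over their backs; the gripper's body (75 mm by 190 mm) begins 51 mm behind the grasp point.
Start: joints at [1.137, 0.321, -0.07, 1.45, 0.023, 1.371, -0.057], TCP at [0.281, -0.586, 0.223] pointing down, gripper open.
Joint ranges: [-2.86, 2.86], [-0.3, 2.09], [-1.38, 1.24], [0.06, 2.45], [-1.56, 4.7], [0.09, 2.05], [-2.69, 2.69]. Speed limits (rad/s): [2.57, 2.57, 3.14, 3.14, 3.14, 3.14, 3.14].

## Interface

Orientations are given as a unit quaternion [w, x, y, z].
In Python, from plant import sense, optics, job gives the robot as it stands.
- The arm moves only by the tool arm_command, never from a script. Its arguments are lists of equal length, an entry for each row: "travel": the shift along the tool's x, y, z as a fraction of full scale, a list of three; "rotation": the turn, a rotation vector about the tool's x, y, z as a fraction of full scale, a list of three. In form: {"travel": [[dx, dy, dz], ...], "rotation": [[ax, ay, az], ...]}. A call has 1 to 12 rows; each row shifts and turns the commanded pose from where the row before left it, along the tool's axes as they then stand; what a row does not reach is not made up. Full scale, the value 1, is 0.2 m for a shift and 90 degrees for a turn. A row lasts 1/8 s, in which the tool goes at most 62.5 mm and 10.7 degrees, less where a joint would pass 70% of its speed; a pose out of reach is approached as far as the arm can. A call with a number of a shift or a turn outside -1 to 1 is refused whole. A call with a gripper value outside its range is refused whole. "gripper" is the closure, from 0 (fully open) to 1 (shut), set as the call begins (left out, the last holds). The fingers move at their own pace and stop on an object; "newtons" is the grip in N (left out, the last holds). Time passes only in rows, so rows that do not move let the fingers close. It gives the time, the measured TCP pose, the force, the opening and the grip force at its end, in the units of the state.
- sense(): the state, without advancing time (a new reading comes with each control period).
- optics.get_image(name): name is "side" or "top"; returns (picture, depth): 384x512x3 uint8, red, green, blue; 384x512 float32, m along the optical axis (not along the pixel's ray), 0 where there is no reading.
- optics.camera_model(name): a dict with "fx", "fy", "cx", "cy" (pixels), "view" (4x4, takes a point from world to camera coordinates). Camera axes: x right, y down, z forward; pixel columns grow to the right and rows downward; lengths in m; the calibration is good to about 2 mm. A picture is of the moment at which its call begins. camera_model takes no time and is no camera call.
- job.finish_job(): hands the job in; it is judged then, once.
The state is a dict: "t": time; "joint_positions": joint angles; "dq": joint speeds; "effort": joint torques, N m; "position": TCP position; "eef_rot": TCP orientation; "wrist_force": force on the tool from outside, world axes, zero at the start; "moment": the same for the moment, N m; "opening": finger opening in m; "gripper_force": force on a finger pad.
Only numpy, scipy, OpenCV 4.12 (cv2) and the standard library are available. Lean on these libraries where they do the work, as an engineer would, in place of code of your own. Each camera call takes 0.05 s, during which the arm holds its last target. There are 200 camera calls.

## Task

Load the silver aluminium tube into the blue polishing fixture: lower it gently into the two V-blocks (do not drop it) and, before clamping, press it down into the groove with the fingers with about 10 N for half a second so that it beds on both faces of both V's. Then push the jaw by its black knob until its sprung brass nose has slid the tube fully home against the red stop and holds it there with its spring roughly half compressed, never squeezed solid, and let go. Leave the brass tube and everything else on the table where they are.

Things in the scene. Friction and masses are not known exactly. Their poses are not given: they have to be found in the camera images.
- tube: The workpiece: silver aluminium tube, outside diameter 30 mm, length 140 mm, 0.1 to 0.17 kg, lying level in one of the two places of the wooden rack. Origin at its centre; x runs along the tube (either way round is fine), y and z turn as it rolls. Rack bars carry it near its ends; its middle 90 mm is free for fingers, with 35 mm of free height below its centre.
- seat (a point): On the blue fixture (fixed to the table): where the tube's centre lies when bedded in the V's and home against the stop, 60 mm above the table. x runs level along the groove to the red stop, z up. Lower the tube some 5 to 15 mm short of this (about 10 mm to -x): the jaw pushes it home, sliding under 1 to 2 N.
- vblocks: Two steel V-blocks, 90 degree V's open upwards, each 26 mm long, 56 mm wide, top edges 57 mm above the table, V mouth 37 mm wide, centred at x = -52 and +52 mm. The 78 mm between them is free for fingers down to the base plate, whose top is 12 mm above the table. Origin on the table straight below the seat, axes as the seat.
- stop: Red end stop of the fixture; origin and axes as the V-blocks. Its face that meets the tube's end is at x = +70 mm; it is 18 mm thick, 44 mm wide and its top is 78 mm above the table.
- nose: Brass disc, 26 mm diameter, on the jaw's front, that presses on the tube's end. Origin on its axis, at the level of the seat; its pressing face is 8 mm ahead (+x, towards the stop). It is sprung: it yields up to 6 mm back into the jaw, 2 N per mm (3 mm = 6 N), then it is solid.
- jaw (a joint): Travel of the grey jaw towards the stop, m: 0 fully back, 0.075 at most; starts at 0 to 0.02. It takes about 10 N to slide and stays where it is left. With the tube home the nose just touches it at 0.055; right is 0.057 to 0.0595, where the push has grown from 10 N to 14 to 19 N.
- knob (a point): Centre of the jaw's upright round black knob, 24 mm diameter, 36 mm tall, its foot 86 mm and its top 122 mm above the table, on the grey jaw block (30 mm along x, 44 mm wide, top 80 mm above the table). To pinch or push. The point is 104 mm above the table, moves with the jaw; axes as the seat.
- brass_tube: Yellow brass tube of the same size in the other place of the rack; not to be moved. Origin at its centre.
- rack_mid (a point): Middle of the wooden rack (150 mm along the tubes, 180 mm across, fixed to the table), at the level of the tubes' centres, 47 mm above the table; its x axis runs along the tubes, which lie 45 mm either side of it in y.
- polish_can: Bystander: polish can, white and blue, 56 mm diameter, 100 mm tall; origin at the centre of its underside.
- glove_box: Bystander: glove box, white, 120 x 180 x 60 mm; origin at the centre of its underside.
- pencil_case: Bystander: black pencil case, 70 x 190 x 45 mm; origin at the centre of its underside.
- jar: Bystander: small amber jar, 44 mm diameter, 50 mm tall; origin at the centre of its underside.
- brush: Bystander: brush with wooden handle, 170 mm long; origin at the centre of its underside.
- beaker: Bystander: clear beaker, 70 mm diameter, 90 mm tall; origin at the centre of its underside.
Things that resemble listed ones, but are neither listed nor needed, are in the scene too. There is more than one size of the tube; the job needs the middle-sized.

How it is judged:
By the outcome, as a careful person would: the job done as asked, in the order asked, and still so for the second after the job is handed in, with the robot touching nothing.
It also fails if it takes over 69 s, if anything falls off the work surface, if the arm or the gripper's body presses on something with over 40 N, if the wrist force passes 120 N, or if a joint passes its speed limit or range.

## Working session

There is one attempt and no reset: what is moved stays moved. The work goes in short steps, Python scripts to look and compute and a tool call to move; the robot and the scene stay as the last step left them, time stands still between calls to the robot, and variables do not carry over. Pictures are saved under pics/ and viewed, at most 10 in all, crops included, and the job is handed in when it is done.

Besides the shell and the picture viewer there is one more tool, called as name(argument=value, ...) on one line, values as JSON. arm_command: Moves the arm, as the interface text tells. Shift numbers are shares of 0.2 m and turn numbers shares of 90 degrees, none past 1 either way. Its arguments: {"type":"object","properties":{"travel":{"type":"array"},"rotation":{"type":"array"},"gripper":{"type":"number"},"newtons":{"type":"number"}},"required":["travel","rotation"]}

```bash
mkdir -p pics
cat > h.py <<'E'
import numpy as np,cv2
from plant import sense,optics,job
def grab(n,tag):
    p,d=optics.get_image(n); np.savez(f'pics/{tag}.npz',p=p,d=d); cv2.imwrite(f'pics/{tag}.png',p[:,:,::-1]); return p,d
def world(n,d,u,v):
    m=optics.camera_model(n); r=2
    w=d[int(v)-r:int(v)+r+1,int(u)-r:int(u)+r+1]; z=np.median(w[w>0])
    c=np.array([(u-m['cx'])/m['fx']*z,(v-m['cy'])/m['fy']*z,z,1])
    return (np.linalg.inv(m['view'])@c)[:3]
E
python3 - <<'E'
from h import *
grab('top','top0');grab('side','side0')
a=cv2.imread('pics/top0.png');
cv2.imwrite('pics/top0b.png',cv2.resize(a,(800,600),interpolation=cv2.INTER_CUBIC))
for n in('top','side'):
    m=optics.camera_model(n);print(m['fx'],m['cx'],m['cy'],np.round(m['view'],3).tolist())
print(sense())
E
```

```text
416.722422034391 259.1636258703509 199.28916440882108 [[-0.006, -1.0, 0.003, -0.004], [-0.989, 0.006, -0.149, 0.572], [0.149, -0.004, -0.989, 1.427], [0.0, 0.0, 0.0, 1.0]]
456.2640446890295 253.7205204341164 198.11245264828133 [[0.995, -0.094, 0.014, -0.553], [-0.058, -0.719, -0.692, 0.091], [0.075, 0.688, -0.722, 1.525], [0.0, 0.0, 0.0, 1.0]]
{'t': 0.1, 'joint_positions': array([ 1.13712091,  0.32173674, -0.07009929,  1.45154403,  0.02258415,
        1.37078986, -0.05686678]), 'dq': array([-0.00065845, -0.00134122, -0.00273128, -0.00343406, -0.00254025,
       -0.00026246,  0.00057323]), 'effort': array([-1.10665896e-03, -4.92570877e+01, -4.06302055e-01, -3.13396382e+01,
       -6.40928792e-02,  3.95237573e-02,  1.00710258e-04]), 'position': array([ 0.28118318, -0.58549214,  0.22158337]), 'eef_rot': array([-8.15630730e-04,  9.75033372e-01,  2.22056770e-01, -2.22828437e-04]), 'wrist_force': array([ 0.79313172, -0.67385795, -0.43498961]), 'moment': array([-0.02199423,  0.01152986,  0.02653038]), 'gripper_force': 0.0, 'opening': 0.08724973104496378}
```

View pics/top0b.png

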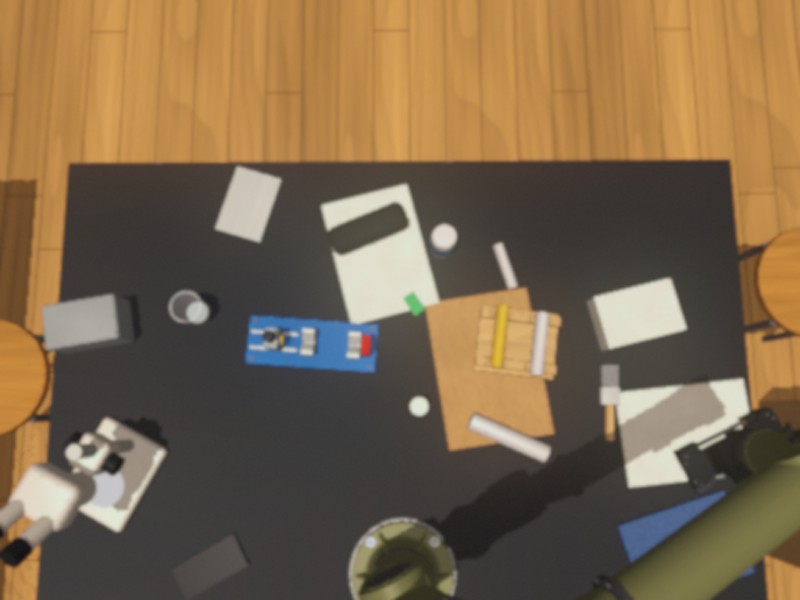

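View pics/side0.png

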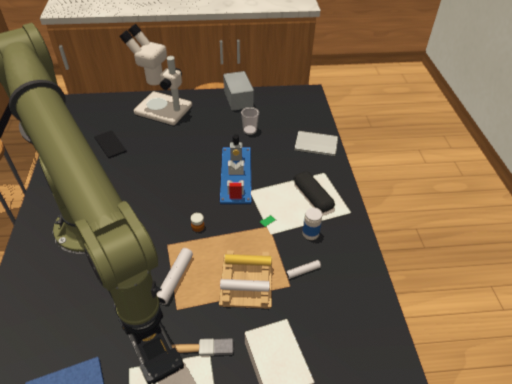

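The pictures show the rack at about (518,342) in the enlarged top view. The silver tube is its right-hand one (540,343) and the brass is at (500,336). The blue fixture has its knob at (272,340) and its red stop at (366,345). I'll enlarge both.

Run:
```python
import cv2,numpy as np
a=cv2.imread('pics/top0.png')
f=cv2.resize(a[195:245,150:250],(800,400),interpolation=cv2.INTER_CUBIC)
cv2.imwrite('pics/fix.png',f)
r=cv2.resize(a[185:250,295:365],(630,585),interpolation=cv2.INTER_CUBIC)
cv2.imwrite('pics/rack.png',r)
```

```text
(no output)
```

View pics/fix.png

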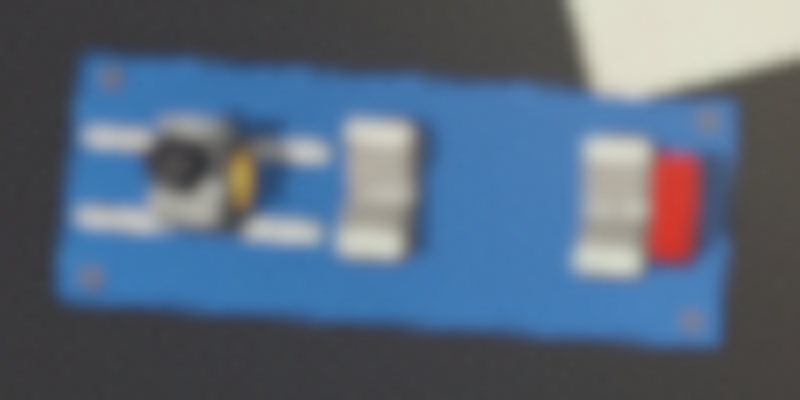

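View pics/rack.png

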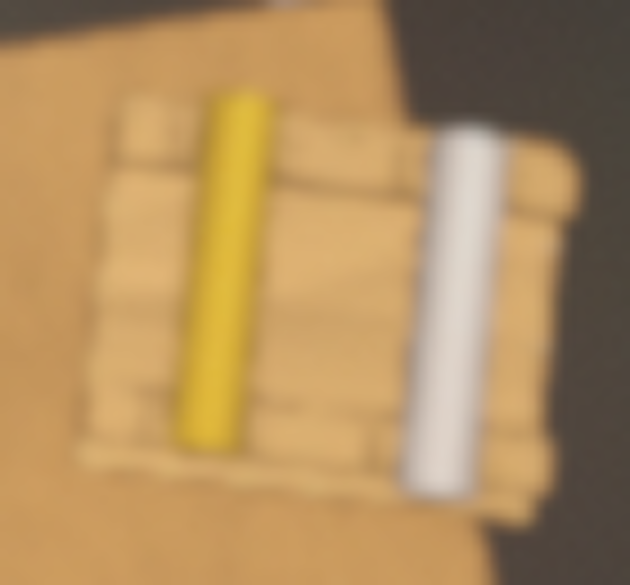

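The fixture crop shows V-block centres at (376,190) and (612,206), the red stop at (676,208) and the knob at (180,162). In the rack crop the silver tube runs from (472,128) to (438,494).

```bash
cat >> h.py <<'E'
def ray(n,u,v,z):
    m=optics.camera_model(n); I=np.linalg.inv(m['view'])
    o=I[:3,3]; k=I[:3,:3]@np.array([(u-m['cx'])/m['fx'],(v-m['cy'])/m['fy'],1]); return o+k*(z-o[2])/k[2]
E
python3 - <<'E'
from h import *
np.set_printoptions(precision=4,suppress=True)
F=lambda u,v,z:ray('top',150+(u+.5)/8-.5,195+(v+.5)/8-.5,z)
R=lambda u,v,z:ray('top',295+(u+.5)/9-.5,185+(v+.5)/9-.5,z)
b1,b2,s,k=F(376,190,.057),F(612,206,.057),F(676,208,.078),F(180,160,.122)
print(b1,b2,np.linalg.norm(b1-b2),s,k)
ax=(b2-b1)/np.linalg.norm(b2-b1);c=(b1+b2)/2
print('seat',c,'ax',ax,np.degrees(np.arctan2(ax[1],ax[0])),'stop at',(s-c)@ax,'knob x',(k-c)@ax)
e1,e2=R(472,128,.05),R(438,494,.05);d=e1-e2
print('tube',(e1+e2)/2,np.linalg.norm(d),np.degrees(np.arctan2(d[1],d[0])))
p=np.load('pics/top0.npz');d=p['d'];
print('depth pts',world('top',d,295+455/9,185+310/9),world('top',d,150+376/8,195+130/8),world('top',d,150+500/8,195+200/8))
a=cv2.imread('pics/side0.png')
x=cv2.resize(a[130:210,205:265],(450,600),interpolation=cv2.INTER_CUBIC);y=cv2.resize(a[235:315,205:285],(340,340),interpolation=cv2.INTER_CUBIC)
o=np.zeros((600,800,3),np.uint8);o[:,:450]=x;o[:340,455:795]=y;cv2.imwrite('pics/sidec.png',o)
E
```

```text
[0.5044 0.2102 0.057 ] [0.4968 0.1078 0.057 ] 0.10262480542647112 [0.4937 0.0789 0.078 ] [0.5106 0.282  0.122 ]
seat [0.5006 0.159  0.057 ] ax [-0.0741 -0.9973  0.    ] -94.24749542185137 stop at 0.08039701142994801 knob x -0.1233951980289687
tube [ 0.4997 -0.3068  0.05  ] 0.14352501648518945 -7.406464201551762
depth pts [ 0.4971 -0.3063  0.0593] [0.5297 0.2097 0.0524] [0.5028 0.1598 0.0117]
```

View pics/sidec.png

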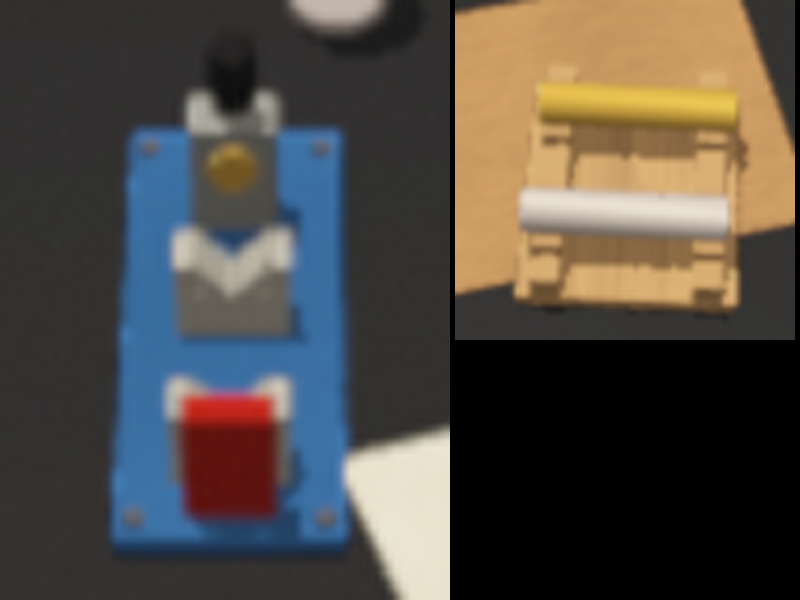

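The side crop shows the stop's top centred at (229,410), the near V-block's top at (233,250) and the knob's top at (232,42). The silver tube runs from (521,209) to (728,215). I'll cross-check these against the top-view estimates.

Run:
```python
from h import *
np.set_printoptions(precision=4,suppress=True)
F=lambda u,v,z:ray('side',205+(u+.5)/7.5-.5,130+(v+.5)/7.5-.5,z)
R=lambda u,v,z:ray('side',205+(u-455+.5)/4.25-.5,235+(v+.5)/4.25-.5,z)
print('stop',F(229,410,.078),'v1',F(233,250,.057),'v1 w',np.linalg.norm(F(173,250,.057)-F(293,250,.057)),'knob',F(232,42,.122))
print('nose centre',F(232,168,.060))
e1,e2=R(728,215,.047),R(521,209,.047);d=e1-e2
print('tube',(e1+e2)/2,np.linalg.norm(d),np.degrees(np.arctan2(d[1],d[0])))
d=np.load('pics/side0.npz')['d'];print(world('side',d,205+(624-455)/4.25,235+205/4.25))
from scipy.spatial.transform import Rotation as Ro
q=sense()['eef_rot'];print(Ro.from_quat(np.r_[q[1:],q[0]]).as_matrix())
```

```text
stop [0.4977 0.0778 0.078 ] v1 [0.508 0.21  0.057] v1 w 0.05840284649742561 knob [0.5137 0.2893 0.122 ]
nose centre [0.5114 0.2676 0.06  ]
tube [ 0.4991 -0.3054  0.047 ] 0.1408129894245063 -6.810622207322191
[ 0.4996 -0.3093  0.0594]
[[ 0.9014  0.433  -0.0008]
 [ 0.433  -0.9014  0.0015]
 [-0.0001 -0.0017 -1.    ]]
```

arm_command(travel=[[0.159,-0.079,0],[0.159,-0.079,0],[0.159,-0.079,0],[0.159,-0.079,0],[0.159,-0.079,0],[0.159,-0.079,0],[0.159,-0.079,0],[0.159,-0.079,0],[0.159,-0.079,0],[0.159,-0.079,0],[0,0,0]], rotation=[[0,0,0],[0,0,0],[0,0,0],[0,0,0],[0,0,0],[0,0,0],[0,0,0],[0,0,0],[0,0,0],[0,0,0],[0,0,0]], gripper=0, newtons=30)

```text
t: 1.48
position: [0.5017, -0.3019, 0.2221]
eef_rot: [-0.001, 0.974, 0.225, 0.0]
wrist_force: [-1.2, -0.3, -0.2]
opening: 0.087
gripper_force: 0.0
```

arm_command(travel=[[0,0,0],[0,0,0],[0,0,0],[0,0,0],[0,0,0],[0,0,0]], rotation=[[0,0,0.091],[0,0,0.091],[0,0,0.091],[0,0,0.091],[0,0,0],[0,0,0]])

```text
t: 2.22
position: [0.4992, -0.3063, 0.2223]
eef_rot: [0.0, 0.998, -0.061, -0.0]
wrist_force: [0.1, 0.5, -0.1]
opening: 0.0868
gripper_force: 0.0
```

arm_command(travel=[[0,0,0.15],[0,0,0.15],[0,0,0.15],[0,0,0.15],[0,0,0.1],[0,0,0.1],[0,0,0.1],[0,0,0.07],[0,0,0],[0,0,0]], rotation=[[0,0,0],[0,0,0],[0,0,0],[0,0,0],[0,0,0],[0,0,0],[0,0,0],[0,0,0],[0,0,0],[0,0,0]])

```text
t: 3.48
position: [0.5002, -0.3061, 0.0292]
eef_rot: [0.0, 0.998, -0.062, 0.001]
wrist_force: [0.5, 0.3, 0.2]
opening: 0.0871
gripper_force: 0.0
```

arm_command(travel=[[0,0,0],[0,0,0],[0,0,0],[0,0,0],[0,0,0],[0,0,0],[0,0,0],[0,0,0]], rotation=[[0,0,0],[0,0,0],[0,0,0],[0,0,0],[0,0,0],[0,0,0],[0,0,0],[0,0,0]], gripper=1, newtons=20)

```text
t: 4.47
position: [0.4995, -0.3067, 0.0286]
eef_rot: [0.001, 0.998, -0.062, 0.0]
wrist_force: [0.1, -2.8, -1.0]
opening: 0.0294
gripper_force: 20.0
```

arm_command(travel=[[0,0,-0.03],[0,0,-0.07],[0,0,-0.1],[0,0,-0.15],[0,0,-0.15],[0,0,-0.15],[0,0,-0.15],[0,0,-0.1],[0,0,0],[0,0,0]], rotation=[[0,0,0],[0,0,0],[0,0,0],[0,0,0],[0,0,0],[0,0,0],[0,0,0],[0,0,0],[0,0,0],[0,0,0]])

```text
t: 5.72
position: [0.4993, -0.3055, 0.2083]
eef_rot: [-0.0, 0.998, -0.062, -0.0]
wrist_force: [-0.2, 0.2, -1.7]
opening: 0.0295
gripper_force: 20.0
```

arm_command(travel=[[0,0,0],[0,0,0],[0,0,0],[0,0,0],[0,0,0],[0,0,0],[0,0,0],[0,0,0],[0,0,0],[0,0,0],[0,0,0],[0,0,0]], rotation=[[0,0,-0.103],[0,0,-0.103],[0,0,-0.103],[0,0,-0.103],[0,0,-0.103],[0,0,-0.103],[0,0,-0.103],[0,0,-0.103],[0,0,-0.103],[0,0,-0.103],[0,0,0],[0,0,0]])

```text
t: 7.22
position: [0.4993, -0.3057, 0.2078]
eef_rot: [-0.001, 0.735, 0.678, -0.0]
wrist_force: [0.2, -0.2, -1.7]
opening: 0.0294
gripper_force: 20.0
```

arm_command(travel=[[0.15,-0.0157,0],[0.215,-0.0157,0],[0.215,-0.0157,0],[0.215,-0.0157,0],[0.215,-0.0157,0],[0.215,-0.0157,0],[0.215,-0.0157,0],[0.215,-0.0157,0],[0.215,-0.0157,0],[0.215,-0.0157,0],[0.21,-0.0157,0],[0.07,0,0]], rotation=[[0,0,0],[0,0,0],[0,0,0],[0,0,0],[0,0,0],[0,0,0],[0,0,0],[0,0,0],[0,0,0],[0,0,0],[0,0,0],[0,0,0]])

```text
t: 8.72
position: [0.5007, 0.1718, 0.2087]
eef_rot: [-0.0, 0.733, 0.681, 0.0]
wrist_force: [-0.3, -0.1, -1.7]
opening: 0.0292
gripper_force: 20.0
```

arm_command(travel=[[0,0,0.15],[0,0,0.15],[0,0,0.1],[0,0,0.05],[0,0,0],[0,0,0]], rotation=[[0,0,0],[0,0,0],[0,0,0],[0,0,0],[0,0,0],[0,0,0]])

```text
t: 9.48
position: [0.5023, 0.1685, 0.1194]
eef_rot: [0.0, 0.734, 0.679, 0.001]
wrist_force: [0.1, 0.1, -0.9]
opening: 0.0294
gripper_force: 20.0
```

Run:
```python
from h import *
a,_=grab('side','side1');b,_=grab('top','top1');print(sense()['position'])
o=np.zeros((600,800,3),np.uint8)
o[:,:395]=cv2.resize(a[120:211,205:265],(395,600),interpolation=cv2.INTER_CUBIC)
o[:300,400:]=cv2.resize(b[180:255,150:250],(400,300),interpolation=cv2.INTER_CUBIC)
cv2.imwrite('pics/c1.png',o[:,:,::-1])
```

```text
[0.50222647 0.16851715 0.11949943]
```

View pics/c1.png

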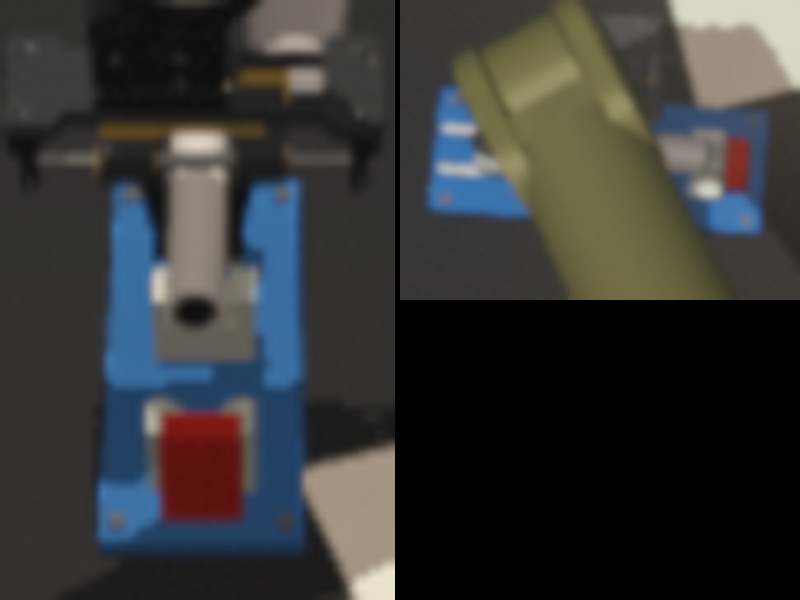

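The side crop shows the tube above the fixture, with its end at about (196,312). The stop's top is at about (201,425).

Run:
```python
from h import *
np.set_printoptions(precision=4,suppress=True)
F=lambda u,v,z:ray('side',205+(u+.5)/6.583-.5,120+(v+.5)/6.593-.5,z)
p=sense()['position'];q=sense()['eef_rot'];yaw=2*np.arctan2(q[2],q[1]);x=-np.array([np.cos(yaw),np.sin(yaw)])
print(np.degrees(yaw),'expected end',p[:2]+.07*x,'seen',F(196,312,p[2]+.019),F(197,160,p[2]+.034),'stop',F(201,425,.078),'v1',F(205,284,.057))
```

```text
85.57668137549423 expected end [0.4968 0.0987] seen [0.4975 0.0992 0.1385] [0.5049 0.2016 0.1535] stop [0.4978 0.0788 0.078 ] v1 [0.5084 0.2113 0.057 ]
```

arm_command(travel=[[0,0.0075,0.06],[0,0,0.08],[0,0,0.08],[0,0,0.06],[0,0,0.04],[0,0,0.03],[0,0,0],[0,0,0]], rotation=[[0,0,0],[0,0,0],[0,0,0],[0,0,0],[0,0,0],[0,0,0],[0,0,0],[0,0,0]])

```text
t: 10.58
position: [0.5034, 0.1685, 0.0489]
eef_rot: [0.0, 0.734, 0.679, 0.0]
wrist_force: [1.7, 0.2, -1.1]
opening: 0.0296
gripper_force: 20.0
```

Run:
```python
from h import *
a,_=grab('side','side2');b,_=grab('top','top2');print(sense()['position'],sense()['wrist_force'])
o=np.zeros((600,800,3),np.uint8)
o[:,:395]=cv2.resize(a[140:200,215:254],(395,600),interpolation=cv2.INTER_CUBIC)
o[:400,400:]=cv2.resize(b[200:240,205:245],(400,400),interpolation=cv2.INTER_CUBIC)
cv2.imwrite('pics/c2.png',o[:,:,::-1])
```

```text
[0.50341659 0.1684092  0.04898797] [-0.06289966  0.71910661 -2.40723785]
```

View pics/c2.png

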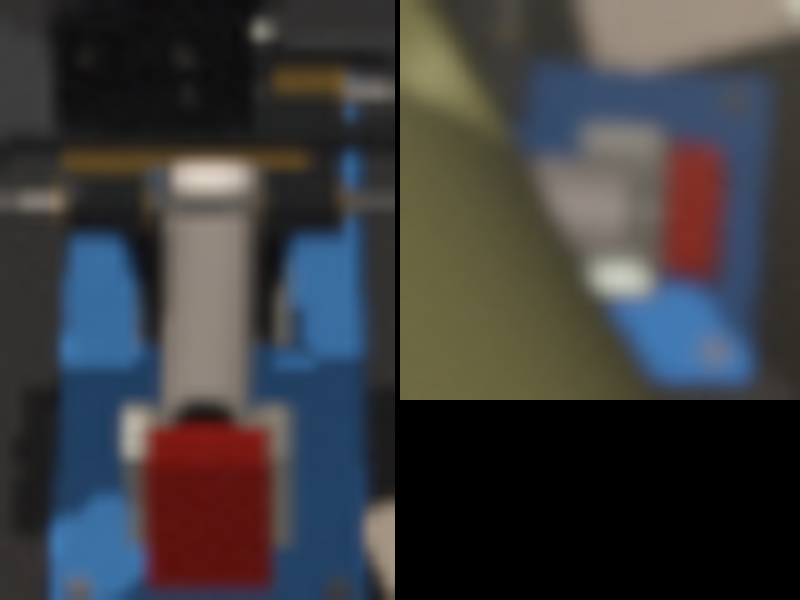

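The side crop shows the tube's end centred at u≈205 between the V-block's edges at 120 and 293, so it is well aligned. Now I lower it gently.

arm_command(travel=[[0,0,0.005],[0,0,0.005],[0,0,0.005],[0,0,0.005],[0,0,0.005],[0,0,0.005],[0,0,0],[0,0,0]], rotation=[[0,0,0],[0,0,0],[0,0,0],[0,0,0],[0,0,0],[0,0,0],[0,0,0],[0,0,0]])

```text
t: 11.68
position: [0.5031, 0.1683, 0.0426]
eef_rot: [0.0, 0.734, 0.679, 0.0]
wrist_force: [0.3, -0.5, -1.7]
opening: 0.0295
gripper_force: 20.0
```

arm_command(travel=[[0,0,0.003],[0,0,0.003],[0,0,0],[0,0,0]], rotation=[[0,0,0],[0,0,0],[0,0,0],[0,0,0]])

```text
t: 12.18
position: [0.5037, 0.1684, 0.0418]
eef_rot: [0.0, 0.734, 0.679, 0.0]
wrist_force: [1.3, -0.5, 3.6]
opening: 0.0291
gripper_force: 20.0
```

arm_command(travel=[[0,0,0.001],[0,0,0],[0,0,0]], rotation=[[0,0,0],[0,0,0],[0,0,0]], newtons=5)

```text
t: 12.55
position: [0.5037, 0.1684, 0.0416]
eef_rot: [0.0, 0.734, 0.679, 0.001]
wrist_force: [2.2, -0.4, 4.6]
opening: 0.03
gripper_force: 5.0
```

arm_command(travel=[[0,0,0],[0,0,0],[0,0,0],[0,0,0]], rotation=[[0,0,0],[0,0,0],[0,0,0],[0,0,0]], gripper=0)

```text
t: 13.05
position: [0.5027, 0.1683, 0.0408]
eef_rot: [-0.0, 0.734, 0.679, -0.0]
wrist_force: [0.3, 0.1, -0.2]
opening: 0.0621
gripper_force: 0.0
```

arm_command(travel=[[0,0,-0.05],[0,0,-0.1],[0,0,-0.15],[0,0,0],[0,0,0],[0,0,0],[0,0,0]], rotation=[[0,0,0],[0,0,0],[0,0,0],[0,0,0],[0,0,0],[0,0,0],[0,0,0]])

```text
t: 13.92
position: [0.5025, 0.1681, 0.1004]
eef_rot: [-0.0, 0.734, 0.679, -0.001]
wrist_force: [0.4, -0.7, 0.3]
opening: 0.0872
gripper_force: 0.0
```

arm_command(travel=[[0,0,0],[0,0,0],[0,0,0],[0,0,0],[0,0,0],[0,0,0],[0,0,0],[0,0,0]], rotation=[[0,0,0],[0,0,0],[0,0,0],[0,0,0],[0,0,0],[0,0,0],[0,0,0],[0,0,0]], gripper=1)

```text
t: 14.92
position: [0.503, 0.1683, 0.1011]
eef_rot: [0.0, 0.734, 0.679, -0.0]
wrist_force: [-0.3, 0.0, 0.1]
opening: 0.015
gripper_force: 0.0
```

arm_command(travel=[[0,0.004,0],[0,0,0.04],[0,0,0.04],[0,0,0.03],[0,0,0],[0,0,0]], rotation=[[0,0,0],[0,0,0],[0,0,0],[0,0,0],[0,0,0],[0,0,0]])

```text
t: 15.68
position: [0.5039, 0.1684, 0.0792]
eef_rot: [0.0, 0.734, 0.679, 0.0]
wrist_force: [0.0, -0.6, -0.8]
opening: 0.0004
gripper_force: 0.0
```

arm_command(travel=[[0,0,0.005],[0,0,0.005],[0,0,0.005],[0,0,0],[0,0,0]], rotation=[[0,0,0],[0,0,0],[0,0,0],[0,0,0],[0,0,0]])

```text
t: 16.3
position: [0.5038, 0.1682, 0.0761]
eef_rot: [0.0, 0.734, 0.679, -0.0]
wrist_force: [-0.7, -0.1, -0.0]
opening: 0.0007
gripper_force: 0.0
```

arm_command(travel=[[0,0,0.003],[0,0,0.003],[0,0,0.002],[0,0,0],[0,0,0]], rotation=[[0,0,0],[0,0,0],[0,0,0],[0,0,0],[0,0,0]])

```text
t: 16.92
position: [0.5039, 0.1683, 0.0753]
eef_rot: [0.0, 0.734, 0.679, -0.0]
wrist_force: [-2.3, -1.1, 6.7]
opening: 0.0007
gripper_force: 3.2
```

arm_command(travel=[[0,0,0.002],[0,0,0],[0,0,0]], rotation=[[0,0,0],[0,0,0],[0,0,0]])

```text
t: 17.3
position: [0.504, 0.1683, 0.0753]
eef_rot: [0.0, 0.734, 0.679, -0.0]
wrist_force: [-2.6, -0.6, 9.4]
opening: 0.0005
gripper_force: 4.5
```

arm_command(travel=[[0,0,0.0005],[0,0,0],[0,0,0],[0,0,0],[0,0,0],[0,0,0],[0,0,0]], rotation=[[0,0,0],[0,0,0],[0,0,0],[0,0,0],[0,0,0],[0,0,0],[0,0,0]])

```text
t: 18.18
position: [0.504, 0.1683, 0.0753]
eef_rot: [0.0, 0.734, 0.679, -0.0]
wrist_force: [-4.0, -1.4, 10.6]
opening: 0.0006
gripper_force: 4.8
```

arm_command(travel=[[0,0,-0.01],[0,0,-0.05],[0,0,-0.15],[0,0,-0.15],[0,0,-0.1],[0,0,-0.05],[0,0,0],[0,0,0]], rotation=[[0,0,0],[0,0,0],[0,0,0],[0,0,0],[0,0,0],[0,0,0],[0,0,0],[0,0,0]])

```text
t: 19.18
position: [0.5033, 0.168, 0.1751]
eef_rot: [-0.0, 0.734, 0.679, -0.001]
wrist_force: [-0.2, -0.7, -0.7]
opening: 0.0003
gripper_force: 0.0
```

arm_command(travel=[[0.1,0,0],[0.15,0,0],[0.15,0.005,0],[0.12,0,0],[0.07,0,0],[0,0,0],[0,0,0]], rotation=[[0,0,0],[0,0,0],[0,0,0],[0,0,0],[0,0,0],[0,0,0],[0,0,0]], gripper=0)

```text
t: 20.05
position: [0.514, 0.2846, 0.1756]
eef_rot: [0.0, 0.734, 0.679, -0.001]
wrist_force: [0.1, -0.2, 0.1]
opening: 0.0626
gripper_force: 0.0
```

Run:
```python
from h import *
a,_=grab('side','side3');b,_=grab('top','top3');print(sense()['position'],sense()['opening'])
o=np.zeros((600,800,3),np.uint8)
o[:,:400]=cv2.resize(a[120:195,210:260],(400,600),interpolation=cv2.INTER_CUBIC)
o[:300,400:]=cv2.resize(b[190:250,160:240],(400,300),interpolation=cv2.INTER_CUBIC)
cv2.imwrite('pics/c3.png',o[:,:,::-1])
```

```text
[0.51422097 0.28445659 0.17588018] 0.07057220128952937
```

View pics/c3.png

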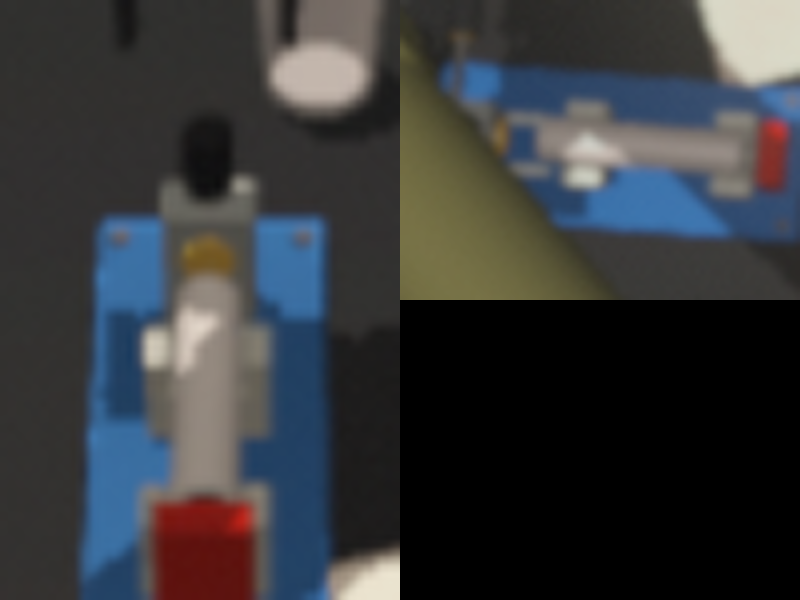

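The tube sits in both V's, lying parallel to the groove. The knob's top is at about (208,133) in the side crop and its foot front edge is at about (208,197). The open fingers straddle its line at u≈124 and u≈290.

Run:
```python
from h import *
np.set_printoptions(precision=4,suppress=True)
F=lambda u,v,z:ray('side',210+(u+.5)/8-.5,120+(v+.5)/8-.5,z)
print(F(208,133,.122),'front foot',F(208,197,.086),'top back',F(208,117,.122),'nose top',F(208,236,.073),'block front top edge',F(208,222,.08),'back',F(208,180,.08),'tube end',F(208,275,.075),'stop mid',F(210,518,.078))
```

```text
[0.5136 0.2834 0.122 ] front foot [0.5129 0.2814 0.086 ] top back [0.5144 0.2951 0.122 ] nose top [0.5119 0.2689 0.073 ] block front top edge [0.5121 0.2706 0.08  ] back [0.5141 0.3011 0.08  ] tube end [0.5099 0.239  0.075 ] stop mid [0.5001 0.0772 0.078 ]
```

arm_command(travel=[[0.006,0,0.1],[0,0,0.13],[0,0,0.1],[0,0,0.06],[0,0,0.035],[0,0,0],[0,0,0]], rotation=[[0,0,0],[0,0,0],[0,0,0],[0,0,0],[0,0,0],[0,0,0],[0,0,0]])

```text
t: 21.02
position: [0.5145, 0.2874, 0.0917]
eef_rot: [0.0, 0.734, 0.679, 0.001]
wrist_force: [-1.2, 0.1, 0.0]
opening: 0.0869
gripper_force: 0.0
```

arm_command(travel=[[0,0,0],[0,0,0],[0,0,0],[0,0,0],[0,0,0],[0,0,0],[0,0,0],[0,0,0],[0,0,0]], rotation=[[0,0,0],[0,0,0],[0,0,0],[0,0,0],[0,0,0],[0,0,0],[0,0,0],[0,0,0],[0,0,0]], gripper=1, newtons=15)

```text
t: 22.15
position: [0.5132, 0.2871, 0.0909]
eef_rot: [-0.0, 0.734, 0.68, -0.001]
wrist_force: [-3.2, -1.0, 1.9]
opening: 0.0232
gripper_force: 15.0
```

arm_command(travel=[[0,-0.002,0],[0,0,0],[0,0,0]], rotation=[[0,0,0],[0,0,0],[0,0,0]], newtons=45)

```text
t: 22.52
position: [0.5132, 0.2871, 0.0909]
eef_rot: [-0.0, 0.734, 0.679, -0.0]
wrist_force: [-3.4, -0.9, 2.4]
opening: 0.0231
gripper_force: 45.0
```

arm_command(travel=[[-0.01,0,0],[-0.015,0,0],[-0.015,0,0],[-0.015,0,0],[-0.015,0,0],[-0.015,0,0],[-0.015,0,0],[-0.015,0,0]], rotation=[[0,0,0],[0,0,0],[0,0,0],[0,0,0],[0,0,0],[0,0,0],[0,0,0],[0,0,0]])

```text
t: 23.52
position: [0.5118, 0.269, 0.091]
eef_rot: [-0.002, 0.733, 0.68, 0.004]
wrist_force: [0.2, 10.7, -6.2]
opening: 0.023
gripper_force: 45.0
```

arm_command(travel=[[-0.012,0,0],[-0.012,0,0],[-0.012,0,0],[-0.012,0,0],[-0.012,0,0],[0,0,0],[0,0,0]], rotation=[[0,0,0],[0,0,0],[0,0,0],[0,0,0],[0,0,0],[0,0,0],[0,0,0]])

```text
t: 24.4
position: [0.5109, 0.2572, 0.091]
eef_rot: [-0.002, 0.733, 0.68, 0.004]
wrist_force: [0.7, 10.9, -6.5]
opening: 0.023
gripper_force: 45.0
```

arm_command(travel=[[-0.008,0,0],[-0.008,0,0],[-0.008,0,0],[-0.008,0,0],[0,0,0]], rotation=[[0,0,0],[0,0,0],[0,0,0],[0,0,0],[0,0,0]])

```text
t: 25.02
position: [0.5104, 0.251, 0.091]
eef_rot: [-0.002, 0.733, 0.68, 0.004]
wrist_force: [0.4, 11.6, -6.5]
opening: 0.0231
gripper_force: 45.0
```

arm_command(travel=[[-0.005,0,0],[-0.005,0,0],[0,0,0]], rotation=[[0,0,0],[0,0,0],[0,0,0]])

```text
t: 25.4
position: [0.5103, 0.25, 0.091]
eef_rot: [-0.003, 0.733, 0.681, 0.004]
wrist_force: [1.6, 13.3, -8.8]
opening: 0.023
gripper_force: 45.0
```

arm_command(travel=[[-0.005,0,0],[0,0,0],[0,0,0]], rotation=[[0,0,0],[0,0,0],[0,0,0]])

```text
t: 25.78
position: [0.5103, 0.2495, 0.091]
eef_rot: [-0.003, 0.733, 0.681, 0.005]
wrist_force: [2.4, 13.9, -9.9]
opening: 0.0227
gripper_force: 45.0
```

Run:
```python
from h import *
a,_=grab('side','side4');b,_=grab('top','top4');print(sense()['position'],sense()['wrist_force'])
o=np.zeros((600,800,3),np.uint8)
o[:,:400]=cv2.resize(a[120:195,210:260],(400,600),interpolation=cv2.INTER_CUBIC)
o[:400,400:]=cv2.resize(b[200:240,200:240],(400,400),interpolation=cv2.INTER_CUBIC)
cv2.imwrite('pics/c4.png',o[:,:,::-1])
```

```text
[0.51027862 0.24947544 0.09103892] [ 2.07414607 14.57333649 -9.19269913]
```

View pics/c4.png

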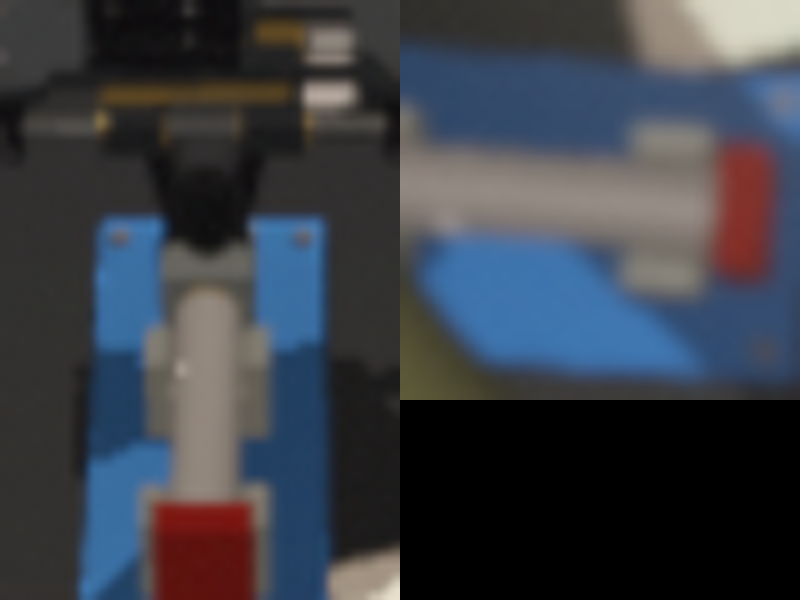

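In the top crop the tube's end meets the red stop at u≈715. In the side crop the tube's far end is at row 290, which means it slid about 10 mm. The push is now rising, so the spring is compressing. I go on in small steps.

arm_command(travel=[[-0.005,0,0],[0,0,0],[0,0,0],[0,0,0]], rotation=[[0,0,0],[0,0,0],[0,0,0],[0,0,0]])

```text
t: 26.38
position: [0.5102, 0.249, 0.091]
eef_rot: [-0.003, 0.732, 0.681, 0.005]
wrist_force: [2.5, 15.4, -10.3]
opening: 0.0228
gripper_force: 45.0
```

arm_command(travel=[[-0.003,0,0],[0,0,0],[0,0,0],[0,0,0]], rotation=[[0,0,0],[0,0,0],[0,0,0],[0,0,0]])

```text
t: 26.88
position: [0.5102, 0.2487, 0.091]
eef_rot: [-0.003, 0.732, 0.681, 0.005]
wrist_force: [2.7, 15.5, -10.0]
opening: 0.0231
gripper_force: 45.0
```

arm_command(travel=[[-0.004,0,0],[-0.002,0,0],[0,0,0],[0,0,0],[0,0,0]], rotation=[[0,0,0],[0,0,0],[0,0,0],[0,0,0],[0,0,0]])

```text
t: 27.5
position: [0.5102, 0.2481, 0.0911]
eef_rot: [-0.004, 0.732, 0.681, 0.006]
wrist_force: [2.3, 17.2, -11.7]
opening: 0.023
gripper_force: 45.0
```

arm_command(travel=[[0.005,0,0],[0.005,0,0],[0,0,0]], rotation=[[0,0,0],[0,0,0],[0,0,0]])

```text
t: 27.88
position: [0.5102, 0.2481, 0.091]
eef_rot: [-0.003, 0.733, 0.681, 0.004]
wrist_force: [1.8, 13.4, -8.0]
opening: 0.023
gripper_force: 45.0
```

arm_command(travel=[[0.006,0,0],[0.006,0,0],[0.006,0,0],[0.004,0,0],[0,0,0],[0,0,0]], rotation=[[0,0,0],[0,0,0],[0,0,0],[0,0,0],[0,0,0],[0,0,0]])

```text
t: 28.62
position: [0.5102, 0.2481, 0.091]
eef_rot: [-0.001, 0.733, 0.68, 0.001]
wrist_force: [-2.2, 5.5, -1.6]
opening: 0.0228
gripper_force: 45.0
```

arm_command(travel=[[0.004,0,0],[0.004,0,0],[0,0,0],[0,0,0]], rotation=[[0,0,0],[0,0,0],[0,0,0],[0,0,0]])

```text
t: 29.12
position: [0.5102, 0.2482, 0.091]
eef_rot: [-0.0, 0.734, 0.68, -0.0]
wrist_force: [-3.3, 3.7, 0.7]
opening: 0.023
gripper_force: 45.0
```

arm_command(travel=[[0,0,0],[0,0,0],[0,0,0],[0,0,0],[0,0,0],[0,0,0],[0,0,0]], rotation=[[0,0,0],[0,0,0],[0,0,0],[0,0,0],[0,0,0],[0,0,0],[0,0,0]], gripper=0)

```text
t: 30.0
position: [0.5106, 0.248, 0.091]
eef_rot: [0.0, 0.734, 0.679, -0.0]
wrist_force: [0.1, 0.2, 0.4]
opening: 0.0831
gripper_force: 0.0
```

arm_command(travel=[[0,0,-0.05],[0,0,-0.15],[0,0,-0.2],[0,0,-0.2],[0,0,-0.1],[0,0,0],[0,0,0]], rotation=[[0,0,0],[0,0,0],[0,0,0],[0,0,0],[0,0,0],[0,0,0],[0,0,0]])

```text
t: 30.88
position: [0.5098, 0.2474, 0.2294]
eef_rot: [-0.0, 0.734, 0.679, -0.001]
wrist_force: [-0.3, 0.5, -0.3]
opening: 0.0874
gripper_force: 0.0
```

arm_command(travel=[[0.2,0,0],[0.2,0,0],[0.2,0,0],[0.1,0,0],[0,0,0]], rotation=[[0,0,0],[0,0,0],[0,0,0],[0,0,0],[0,0,0]])

```text
t: 31.5
position: [0.5195, 0.389, 0.2286]
eef_rot: [-0.001, 0.733, 0.681, -0.002]
wrist_force: [0.4, 0.1, -0.3]
opening: 0.0867
gripper_force: 0.0
```

Run:
```python
from h import *
a,_=grab('side','side5');b,_=grab('top','top5');print(sense()['position'],sense()['wrist_force'])
o=np.zeros((600,800,3),np.uint8)
o[:,:400]=cv2.resize(a[120:195,210:260],(400,600),interpolation=cv2.INTER_CUBIC)
o[:300,400:]=cv2.resize(b[190:250,160:240],(400,300),interpolation=cv2.INTER_CUBIC)
cv2.imwrite('pics/c5.png',o[:,:,::-1])
```

```text
[0.52104261 0.38647319 0.22945711] [ 0.19932348  0.48622625 -0.41413738]
```

View pics/c5.png

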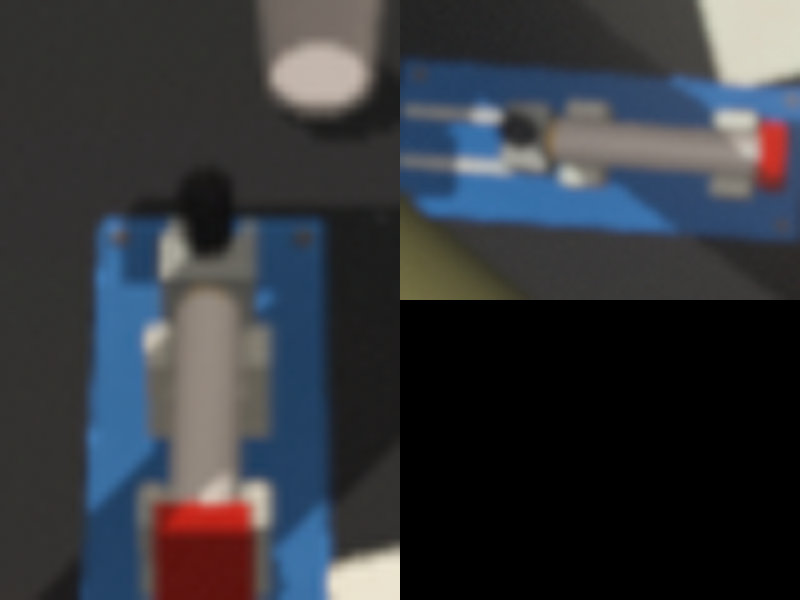

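In the top crop the tube spans from the nose (550,138) to the red stop (760,150). The jaw stayed where it was left and the arm is clear.

```bash
python3 -c "
from plant import job
print(job.finish_job())"
```

```text
the job is handed in; nothing more can be done
None
```

The silver tube is bedded in both V-blocks (pressed at about 10 N for roughly a second) and home against the red stop. The final push was about 17 N, which puts the spring at an estimated 3 mm of its 6 mm. The knob is released and the arm is clear, and I handed the job in at about 32 s; it returned no verdict.

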